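Fetch the low tin from the back of the condiment caddy

TASK

On the break-room table, the low round tin in the wooden condiment caddy is hemmed in by a jar, a pepper mill and a square canister: first stand all three of those on the long wooden serving board, then take the tin out and set it down in the middle of the round cork mat, and only when it stands there put the jar, the mill and the canister back in the caddy, each where it stood before (the tin's old spot stays empty). Keep all four upright, and leave the salt shaker and the mug where they are.

Things in the scene. Friction and masses are not known exactly. Their poses are not given: they have to be found in the camera images.
- jar_mid (a point): Loose. This point is its centre, half-way up, on its vertical axis; z is up. Round glass jar with a paper label and a steel screw lid, 56 mm in diameter, 105 mm tall, about 0.25 kg. It stands in one of the three places round the tin in the caddy (which one varies); that starting place is where it must return.
- mill_mid (a point): Loose. This point is its centre, half-way up, on its vertical axis; z is up. Dark wooden pepper mill, turned, 150 mm tall: foot 52 mm across, waist 38 mm across from 45 to 80 mm up, straight head 48 mm across from 98 to 140 mm up (grip it there), about 0.22 kg. Also in one of the three places round the tin, to which it must return.
- canister_mid (a point): Loose. This point is its centre, half-way up, on its vertical axis; z is up. Square white canister with an aluminium lid, 50 x 50 mm, 125 mm tall, about 0.25 kg; its x and y axes are square to its sides, turned at most 0.12 rad from the caddy's. Also in one of the three places round the tin, to which it must return.
- tin_mid (a point): Loose. This point is its centre, half-way up, on its vertical axis; z is up. Low round metal tin, 64 mm in diameter over its lid (the upper 14 mm; 62 mm below), 48 mm tall, about 0.18 kg. It stands on the caddy's floor near the back; the three taller things are 2 to 12 mm away from it.
- caddy: Light wooden condiment caddy, fixed to the table, 200 mm (its x) by 230 mm (its y), floor 6 mm thick, a 14 mm high rim (5 mm thick) all round. Origin: centre of the underside, on the table; x points to its back, z up. A dark wooden tea box 26 x 170 mm, its top 48 mm above the table, is fixed along the back (centred at x = +81 mm). The tin stands at about (25, 0) mm, the three tall things at about (25, 66), (25, -66) and (-40, 0) mm, each within 2 mm.
- board: Wooden serving board, fixed to the table, flat without rim, 300 mm (its x) by 160 mm (its y), 12 mm thick. Origin: centre of the underside, on the table; z up. Empty at the start: the side area for the three tall things.
- mat: Round cork mat, fixed to the table, 120 mm in diameter, 5 mm thick. Origin: centre of the underside, on the table.
- shaker: White ceramic salt shaker with a steel top, bystander, loose, 38 mm in diameter, 68 mm tall. Origin: centre of the underside.
- mug: Blue ceramic mug, bystander, loose, 80 mm in diameter, 95 mm tall, handle on its +y side. Origin: centre of the underside.
There are look-alikes about, which are no part of the job. Leave any green look-alike of the part that bears tin_mid alone.

How it is judged:
On the way, in this order (a step that is already met when the one before it is completed fails the run):
1. the jar, the mill and the canister all stand upright and still on the serving board while the tin is still in its place (x of jar_mid in the frame of board between -0.15 and 0.15 m and y of jar_mid in the frame of board between -0.08 and 0.08 m and z of jar_mid in the frame of board between 0.0585 and 0.0705 m and angle between each of jar_mid, mill_mid, canister_mid's own z axis and vertical below 0.15 rad and linear speed of each of jar, mill, canister below 0.02 m/s and x of mill_mid in the frame of board between -0.15 and 0.15 m and y of mill_mid in the frame of board between -0.08 and 0.08 m and z of mill_mid in the frame of board between 0.081 and 0.093 m and x of canister_mid in the frame of board between -0.15 and 0.15 m and y of canister_mid in the frame of board between -0.08 and 0.08 m and z of canister_mid in the frame of board between 0.0685 and 0.0805 m and distance of tin_mid from where it was at the start of the episode below 0.03 m), for 0.2 s.
2. the tin stands still in the middle of the cork mat (within 15 mm) while the other three are on the board (horizontal distance between tin_mid and mat below 0.015 m and z of tin_mid in the frame of mat between 0.023 and 0.035 m and angle between each of tin_mid, jar_mid, mill_mid, canister_mid's own z axis and vertical below 0.15 rad and linear speed of each of tin, jar, mill, canister below 0.02 m/s and x of jar_mid in the frame of board between -0.15 and 0.15 m and y of jar_mid in the frame of board between -0.08 and 0.08 m and z of jar_mid in the frame of board between 0.0585 and 0.0705 m and x of mill_mid in the frame of board between -0.15 and 0.15 m and y of mill_mid in the frame of board between -0.08 and 0.08 m and z of mill_mid in the frame of board between 0.081 and 0.093 m and x of canister_mid in the frame of board between -0.15 and 0.15 m and y of canister_mid in the frame of board between -0.08 and 0.08 m and z of canister_mid in the frame of board between 0.0685 and 0.0805 m), for 0.2 s.
At the end, for the whole second after the job is handed in: The tin stands upright on the cork mat, its axis within 15 mm of the mat's centre; the jar, the mill and the canister stand upright in the caddy, each with its centre within 15 mm of where it was at the start; all at rest (turn about the vertical does not matter) (horizontal distance between tin_mid and mat below 0.015 m and z of tin_mid in the frame of mat between 0.023 and 0.035 m and angle between each of tin_mid, jar_mid, mill_mid, canister_mid's own z axis and vertical below 0.15 rad and linear speed of each of tin, jar, mill, canister below 0.02 m/s and distance of each of jar_mid, mill_mid, canister_mid from where it was at the start of the episode below 0.015 m); the robot touches nothing.
It fails at once if the salt shaker is displaced by more than 25 mm (distance of shaker from where it was at the start of the episode above 0.025 m).
It fails at once if the mug is displaced by more than 25 mm (distance of mug from where it was at the start of the episode above 0.025 m).
It fails at once if the jar, the mill, the canister or the tin is tipped by more than 40 degrees (angle between any of jar_mid, mill_mid, canister_mid, tin_mid's own z axis and vertical above 0.7 rad).
It also fails if it takes over 152 s, if anything falls off the work surface, if the arm or the gripper's body presses on something with over 40 N, if the wrist force passes 120 N, or if a joint passes its speed limit or range.

ROBOT

A 6-joint arm with a two-finger parallel gripper is mounted at the origin on the work surface. World frame = base frame: x ahead of the robot, y to its left, z up, the work surface at z = 0. Lengths are in m, angles in rad, forces in N, time in s.
With the tool pointing down it reaches from about 0.35 to 0.775 m from the base axis. Payload 7.3 kg.
Tool frame: the origin (TCP) lies at the very end of the fingers, on their centre line; the grasp point (between the pads) lies 19 mm behind it; z points along the fingers, y is the line along which they close (so a half turn about z gives the same grasp; the last joint's range is limited). The gripper opens to 92 mm and grips with 3 to 60 N. Pads are 19 mm wide; open, the fingers measure 130 mm over their backs; the gripper's body (75 mm by 190 mm) begins 47 mm behind the grasp point.
Start: joints at [-1.337, 0.342, 1.524, -0, 1.275, -0.146], TCP at [0.195, -0.488, 0.227] pointing down, gripper open.
Joint ranges: [-2.53, 2.53], [-0.77, 2.02], [0.04, 2.7], [-1, 4.14], [0.28, 2.66], [-3.11, 3.11]. Speed limits (rad/s): [2.57, 2.57, 3.14, 3.14, 3.14, 3.14].

INTERFACE

Orientations are given as a unit quaternion [w, x, y, z].
In Python, from plant import ctrl, viewer gives the robot as it stands.
- The arm moves only by the shell command python3 -m crank 'ROWS'. ROWS is JSON, a list that holds one entry, the list of rows, each a list of 7 numbers: the turn, a rotation vector about the tool's x, y, z in rad, then the shift along the tool's x, y, z in mm, then the closure, from -1 (fully open) to 1 (shut), so that 0 is half open. In form: [[[rx, ry, rz, tx, ty, tz, claw], ...]]. A call has 1 to 20 rows; each row is the pose to reach, as a shift and turn from the pose commanded when the call began, along the tool's axes at that moment; what a row does not reach only later rows make up. A row lasts 1/8 s, in which the tool goes at most 62.5 mm and 10.7 degrees, less where a joint would pass 70% of its speed; a pose out of reach is approached as far as the arm can. A call with a gripper value outside its range is refused whole. The fingers move at their own pace and stop on an object; the grip force is fixed at half the most. Time passes only in rows, so rows that repeat a pose let the fingers close. It gives the time, the measured TCP pose, the force, the opening and the grip force at its end, in the units of the state.
- ctrl.state(): the state, without advancing time (a new reading comes with each control period).
- viewer.grab_frame(name): name is "side" or "top"; returns a dict with "color" (400x640x3 uint8, red, green, blue), "intrinsics" (3x3 intrinsics, pixels), "D" ([k1, k2, p1, p2, k3] as OpenCV has them; the pictures are not rectified), "position" and "orientation" of the camera in the world. Camera axes: x right, y up, looking along -z (the intrinsics and any distortion apply to the point x, -y, -z); pixel columns grow to the right and rows downward; lengths in m; the calibration is good to about 2 mm. A picture is of the moment at which its call begins. There is no depth.
- ctrl.close_job(): hands the job in; it is judged then, once.
The state is a dict: "clock": time; "qpos": joint angles; "joint_vel": joint speeds; "tau": joint torques, N m; "tcp_pos": TCP position; "ee_rot": TCP orientation; "contact_force": force on the tool from outside, world axes, zero at the start; "torque": the same for the moment, N m; "opening": opening from 0.0 (shut) to 1.0 (fully open); "finger_force": force on a finger pad.
Only numpy, scipy, OpenCV 4.12 (cv2) and the standard library are available. Lean on these libraries where they do the work, as an engineer would, in place of code of your own. Each camera call takes 0.05 s, during which the arm holds its last target. There are 200 camera calls.

## Working session

There is one attempt and no reset: what is moved stays moved. The work goes in short steps, Python scripts to look and compute and a shell command to move; the robot and the scene stay as the last step left them, time stands still between calls to the robot, and variables do not carry over. Pictures are saved under pics/ and viewed, at most 14 in all, crops included, and the job is handed in when it is done.

```bash
ls; mkdir -p pics; cat > h.py <<'E'
import numpy as np, cv2
from scipy.spatial.transform import Rotation as R
from plant import ctrl, viewer
def cam(n):
    f=viewer.grab_frame(n); q=f["orientation"]; f["R"]=R.from_quat(np.roll(q,-1)).as_matrix()@np.diag([1,-1,-1]); return f
def ray(f,uv,z):
    p=cv2.undistortPoints(np.array([[uv]],float),np.array(f["intrinsics"]),np.array(f["D"]))[0,0]
    d=f["R"]@np.array([p[0],p[1],1]); o=np.array(f["position"]); return o+d*(z-o[2])/d[2]
def proj(f,P):
    P=np.atleast_2d(P).astype(float); Rt=f["R"].T
    return cv2.projectPoints(P,cv2.Rodrigues(Rt)[0],-Rt@np.array(f["position"]),np.array(f["intrinsics"]),np.array(f["D"]))[0][:,0]
E
python3 - <<'E'
from h import *
for n in("top","side"):
    f=cam(n);cv2.imwrite(f"pics/{n}0.png",f["color"][:,:,::-1]);print(n,f["position"],f["R"].round(3).tolist(),np.array(f["intrinsics"]).round(1).tolist(),f["D"])
s=ctrl.state();print(s)
E
```

```text
pics
top [ 0.27819017 -0.03362215  1.51028646] [[0.125, -0.969, 0.213], [-0.992, -0.123, 0.024], [0.003, -0.215, -0.977]] [[496.7, 0.0, 316.5], [0.0, 496.7, 193.6], [0.0, 0.0, 1.0]] [-0.11670843  0.          0.          0.          0.        ]
side [0.12129013 0.62848066 0.60291112] [[-0.801, -0.349, 0.486], [-0.598, 0.436, -0.673], [0.023, -0.829, -0.558]] [[382.9, 0.0, 318.7], [0.0, 382.9, 200.5], [0.0, 0.0, 1.0]] [-0.04567563  0.          0.          0.          0.        ]
{'clock': 0.1, 'qpos': array([-1.33703726e+00,  3.42629784e-01,  1.52490607e+00, -1.09282563e-06,
        1.27542696e+00, -1.46013545e-01]), 'joint_vel': array([ 0.00052505, -0.00058897, -0.00314557, -0.00217934, -0.0003978 ,
       -0.00161713]), 'tau': array([ 1.27937419e-03, -4.32005417e+01, -2.44695604e+01,  7.18314084e-02,
        5.25997079e-02, -4.89481693e-05]), 'tcp_pos': array([ 0.19455072, -0.48722899,  0.22613193]), 'ee_rot': array([-6.84393941e-04,  9.82025441e-01,  1.88747356e-01, -3.05686747e-05]), 'contact_force': array([ 0.42409475,  0.12396975, -0.18098556]), 'torque': array([ 0.02202817, -0.01306287, -0.0016253 ]), 'finger_force': 0.0, 'opening': 1.0016538413352423}
```

View pics/top0.png

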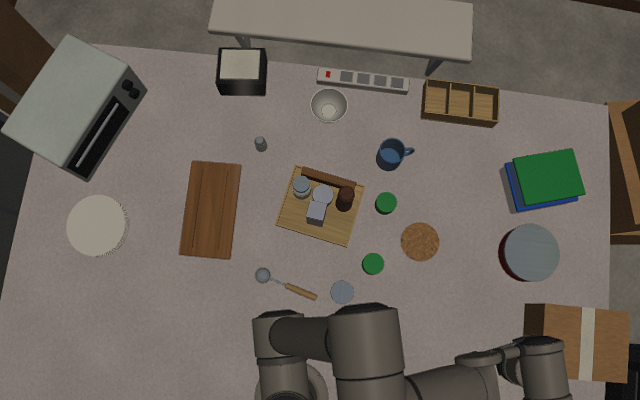

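View pics/side0.png

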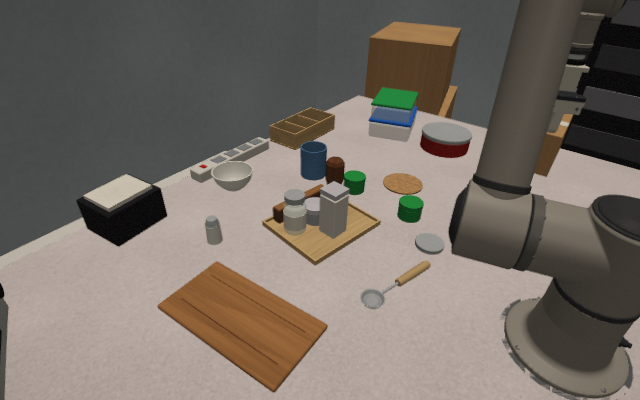

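The top view shows the caddy at (320,205). In it the jar is on the left (302,186), the mill on the right (346,196), the canister in front (317,210) and the tin at (322,194). The board is at (211,210), the mat at (420,241), the shaker at (260,143) and the mug at (392,153).

Things that could be taken for the tin: green tins at (386,203) and (373,264), and a flat grey disc at (342,292). I choose the grey one inside the caddy at (322,194).

```bash
python3 - <<'E'
from h import *
f=cam("top");c=f["color"][:,:,::-1][155:255,265:375]
cv2.imwrite("pics/c1.png",cv2.resize(c,None,fx=6,fy=6,interpolation=cv2.INTER_CUBIC)[:600])
f=cam("side");c=f["color"][:,:,::-1][150:265,255:390]
cv2.imwrite("pics/c2.png",cv2.resize(c,None,fx=5,fy=5,interpolation=cv2.INTER_CUBIC))
E
```

```text
(no output)
```

View pics/c1.png

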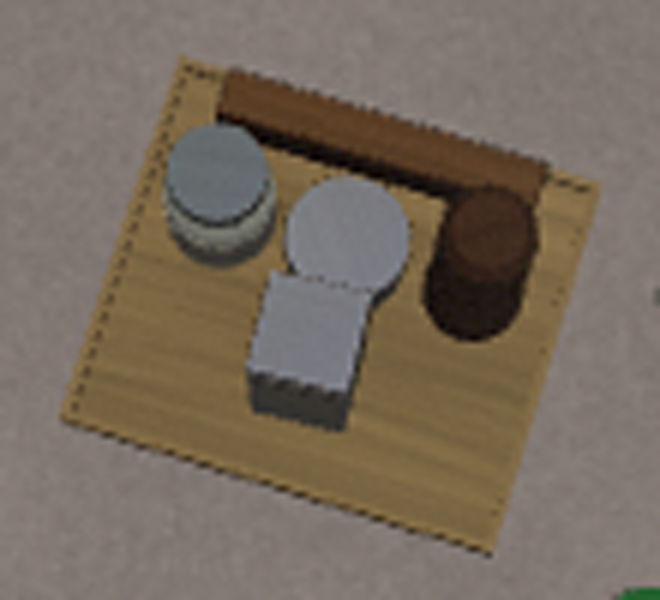

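View pics/c2.png

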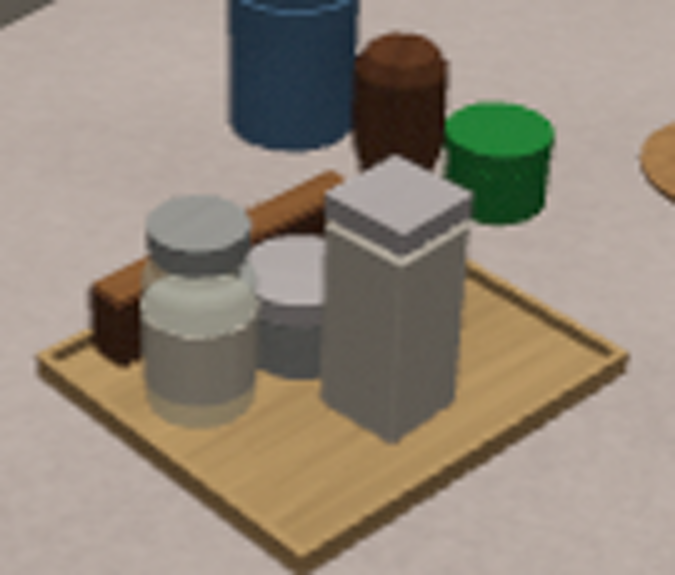

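The crop confirms the choice: a grey tin, lid centre at c1 (348,238), between the jar (218,175), the mill (490,233) and the canister (309,331). Side view agrees.

```bash
python3 - <<'E'
from h import *
f=cam("top"); np.set_printoptions(precision=4,suppress=True)
C=lambda x,y:((x+.5)/6-.5+265,(y+.5)/6-.5+155)
cor=[ray(f,C(*p),.014)[:2] for p in[(181,58),(600,180),(493,553),(65,422)]]
cor=np.array(cor);m=cor.mean(0);print("caddy",m,[np.linalg.norm(cor[i]-cor[i-1]) for i in range(4)])
ax=(cor[0]+cor[1]-cor[2]-cor[3]);yaw=np.arctan2(ax[1],ax[0]);ay=(cor[0]+cor[3]-cor[1]-cor[2]);print("yaw",yaw,np.arctan2(-ay[0],ay[1]))
Rz=np.array([[np.cos(yaw),-np.sin(yaw)],[np.sin(yaw),np.cos(yaw)]])
for n,p,z in[("jar",(218,175),.111),("tin",(348,238),.054),("mill",(490,231),.156)]:
    P=ray(f,C(*p),z)[:2];print(n,P,Rz.T@(P-m)*1e3)
k=np.array([ray(f,C(*p),.131)[:2] for p in[(277,273),(370,292),(348,390),(248,370)]])
ax=k[0]+k[1]-k[2]-k[3];print("can",k.mean(0),Rz.T@(k.mean(0)-m)*1e3,[np.linalg.norm(k[i]-k[i-1]) for i in range(4)],"yaw",np.arctan2(ax[1],ax[0]))
for n,x,y in[("jar",25,66),("tin",25,0),("mill",25,-66),("can",-40,0)]:print("nom",n,m+Rz@np.array([x,y])/1e3)
b=np.array([ray(f,p,.012)[:2] for p in[(195,161),(241,165),(230,258),(180,254)]]);ax=b[0]+b[1]-b[2]-b[3];print("board",b.mean(0),"long ang",np.arctan2(ax[1],ax[0]),[np.linalg.norm(b[i]-b[i-1]) for i in range(4)])
hsv=cv2.cvtColor(f["color"],cv2.COLOR_RGB2HSV)[215:270,395:445]
mk=((hsv[...,1]>85)&(hsv[...,0]<25)).astype(np.uint8);mm=cv2.moments(mk,True);c=(395+mm["m10"]/mm["m00"],215+mm["m01"]/mm["m00"]);print("mat",c,mm["m00"],ray(f,c,.005))
for n,p,z in[("shaker",(261,139),.068),("mug",(390,148),.095),("green1",(386,203),.045),("green2",(373,264),.045),("spoon",(263,275),.01),("spoonend",(316,297),.01),("disc",(342,292),.01)]:print(n,ray(f,p,z)[:2])
E
```

```text
caddy [ 0.5722 -0.0125] [np.float64(0.19998639888234782), np.float64(0.22671183097288325), np.float64(0.20145124458204197), np.float64(0.22645207278805696)]
yaw -0.16461341247150113 -0.16930152543028887
jar [0.6074 0.0496] [24.5214 67.0756]
tin [ 0.5968 -0.0158] [24.8523  0.8313]
mill [ 0.5862 -0.0822] [ 25.2066 -66.471 ]
can [ 0.5333 -0.0049] [-39.635    1.2063] [np.float64(0.048409986651889635), np.float64(0.044851621530151264), np.float64(0.04800445418097789), np.float64(0.04785687841079643)] yaw -0.12603703568136534
nom jar [0.6077 0.0485]
nom tin [ 0.5969 -0.0166]
nom mill [ 0.586  -0.0817]
nom can [ 0.5327 -0.006 ]
board [0.5179 0.3191] long ang 0.031071255628233527 [np.float64(0.2949002724014237), np.float64(0.1472507634852586), np.float64(0.29188716845357604), np.float64(0.15401112803736094)]
mat (419.65546942291127, 241.2962962962963) 1161.0 [ 0.4988 -0.328   0.005 ]
shaker [0.7416 0.1918]
mug [ 0.7537 -0.199 ]
green1 [ 0.5961 -0.2088]
green2 [ 0.4091 -0.1886]
spoon [0.3381 0.1314]
spoonend [ 0.2938 -0.0343]
disc [ 0.318  -0.1093]
```

```bash
cat > go.py <<'E'
import sys
from h import *
def to(x,y,z,th=None):
    s=ctrl.state(); r=R.from_quat(np.roll(s["ee_rot"],-1))
    a=r.as_matrix()[:,0]; cur=np.arctan2(a[1],a[0]); th=cur if th is None else th
    tgt=R.from_matrix(np.array([[np.cos(th),np.sin(th),0],[np.sin(th),-np.cos(th),0],[0,0,-1]]))
    print("turn",(r.inv()*tgt).as_rotvec().round(3),"mm",(r.inv().apply(np.array([x,y,z])-s["tcp_pos"])*1e3).round(1),"| t",round(s["clock"],2),"tcp",s["tcp_pos"].round(4),"th",round(cur,3),"open",round(s["opening"],3),"f",round(s["finger_force"],1),np.round(s["contact_force"],1))
if __name__=="__main__": to(*map(float,sys.argv[1:]))
E
python3 go.py .586 -.082 .24 -.167
```

```text
turn [-0.001  0.     0.547] mm [ 513.8 -231.4  -13.4] | t 0.25 tcp [ 0.1946 -0.4874  0.2264] th 0.38 open 1.0 f 0.0 [ 0.2  0.6 -0.1]
```

```bash
python3 -m crank '[[[0,0,0.15,57,-26,-13,-1],[0,0,0.3,114,-51,-13,-1],[0,0,0.4,171,-77,-13,-1],[0,0,0.5,228,-103,-13,-1],[0,0,0.547,285,-128,-13,-1],[0,0,0.547,342,-154,-13,-1],[0,0,0.547,399,-180,-13,-1],[0,0,0.547,456,-205,-13,-1],[0,0,0.547,514,-231,-13,-1],[0,0,0.547,514,-231,-13,-1],[0,0,0.547,514,-231,-13,-1],[0,0,0.547,514,-231,-13,-1],[0,0,0.547,514,-231,-13,-1]]]'; python3 go.py .586 -.082 .098 -.167
python3 -c "
from h import *
cv2.imwrite('pics/a1.png',cam('side')['color'][:,:,::-1])"
```

```text
clock: 1.88
tcp_pos: [0.5858, -0.0837, 0.2401]
ee_rot: [0.0, 0.996, -0.084, 0.0]
contact_force: [0.1, 0.2, -0.4]
opening: 1.002
finger_force: 0.0
turn [ 0.    -0.    -0.002] mm [ -0.2  -1.7 142.1] | t 1.88 tcp [ 0.5858 -0.0837  0.2401] th -0.169 open 1.002 f 0.0 [ 0.1  0.2 -0.4]
```

View pics/a1.png

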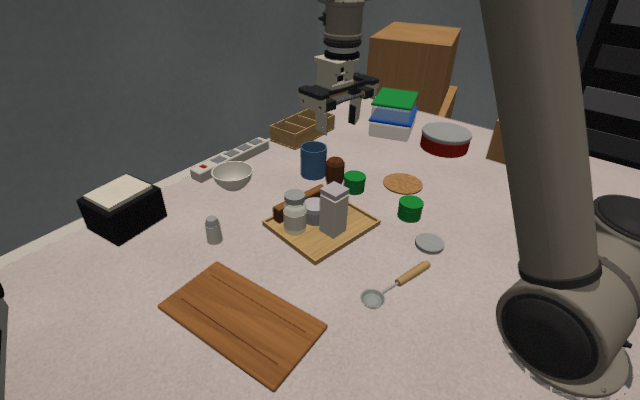

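The side view shows the open fingers at (320,120) and (353,110), centred above the mill at (335,165). I'll go down and close.

```bash
python3 -m crank '[[[0,0,0,0,-2,40,-1],[0,0,0,0,-2,80,-1],[0,0,0,0,-2,115,-1],[0,0,0,0,-2,142,-1],[0,0,0,0,-2,142,-1],[0,0,0,0,-2,142,-1],[0,0,0,0,-2,142,1],[0,0,0,0,-2,142,1],[0,0,0,0,-2,142,1],[0,0,0,0,-2,142,1],[0,0,0,0,-2,142,1],[0,0,0,0,-2,142,1],[0,0,0,0,-2,142,1],[0,0,0,0,-2,142,1]]]'; python3 go.py .61 .322 .285 .03
```

```text
clock: 3.68
tcp_pos: [0.5867, -0.0806, 0.0977]
ee_rot: [0.0, 0.997, -0.084, 0.0]
contact_force: [-0.8, -1.0, -0.1]
opening: 0.519
finger_force: 29.9
turn [ 0.    -0.    -0.197] mm [ -44.  -400.8 -187.4] | t 3.67 tcp [ 0.5867 -0.0806  0.0977] th -0.167 open 0.519 f 29.9 [-0.8 -1.  -0.1]
```

```bash
python3 -m crank '[[[0,0,0,0,0,-20,1],[0,0,0,0,0,-60,1],[0,0,0,0,0,-105,1],[0,0,0,0,0,-150,1],[0,0,0,0,0,-187,1],[0,0,-0.03,-6,-50,-187,1],[0,0,-0.06,-12,-100,-187,1],[0,0,-0.09,-18,-150,-187,1],[0,0,-0.12,-24,-200,-187,1],[0,0,-0.15,-30,-250,-187,1],[0,0,-0.18,-35,-300,-187,1],[0,0,-0.197,-40,-350,-187,1],[0,0,-0.197,-43,-385,-187,1],[0,0,-0.197,-44,-401,-187,1],[0,0,-0.197,-44,-401,-187,1],[0,0,-0.197,-44,-401,-187,1]]]'; python3 go.py .61 .322 .105 .03
```

```text
clock: 5.68
tcp_pos: [0.6104, 0.3207, 0.2847]
ee_rot: [0.0, 1.0, 0.014, -0.0]
contact_force: [-0.9, -0.2, -1.7]
opening: 0.52
finger_force: 29.9
turn [ 0.001  0.    -0.002] mm [ -0.3  -1.5 179.7] | t 5.67 tcp [0.6104 0.3207 0.2847] th 0.028 open 0.52 f 29.9 [-0.9 -0.2 -1.7]
```

```bash
python3 -m crank '[[[0,0,0,0,0,50,1],[0,0,0,0,0,100,1],[0,0,0,0,0,140,1],[0,0,0,0,0,165,1],[0,0,0,0,0,175,1],[0,0,0,0,0,180,1],[0,0,0,0,0,180,1],[0,0,0,0,0,180,1],[0,0,0,0,0,180,-1],[0,0,0,0,0,180,-1],[0,0,0,0,0,180,-1],[0,0,0,0,0,180,-1],[0,0,0,0,0,140,-1],[0,0,0,0,0,90,-1],[0,0,0,0,0,40,-1],[0,0,0,0,0,20,-1],[0,0,0,0,0,20,-1]]]'; python3 go.py .533 -.005 .265 -.126
python3 -c "
from h import *
cv2.imwrite('pics/a2.png',cam('side')['color'][:,:,::-1])"
```

```text
clock: 7.8
tcp_pos: [0.6107, 0.3225, 0.2667]
ee_rot: [-0.001, 1.0, 0.015, 0.002]
contact_force: [0.4, 0.1, -0.4]
opening: 0.999
finger_force: 0.0
turn [-0.002 -0.004  0.156] mm [-87.4 325.    0.9] | t 7.8 tcp [0.6107 0.3225 0.2667] th 0.03 open 0.999 f 0.0 [ 0.4  0.1 -0.4]
```

View pics/a2.png

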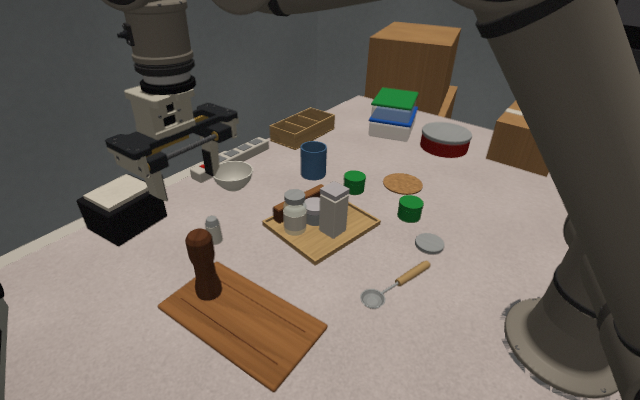

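The mill stands upright near the far end of the board, foot at (208,295). The other three haven't moved. Next is the canister.

```bash
python3 -m crank '[[[0,0,0.03,-14,54,0,-1],[0,0,0.06,-29,108,0,-1],[0,0,0.09,-44,162,0,-1],[0,0,0.12,-58,216,0,-1],[0,0,0.156,-73,270,0,-1],[0,0,0.156,-87,325,1,-1],[0,0,0.156,-87,325,1,-1],[0,0,0.156,-87,325,1,-1],[0,0,0.156,-87,325,1,-1]]]'; python3 go.py .533 -.005 .078 -.126
```

```text
clock: 8.98
tcp_pos: [0.5328, -0.004, 0.263]
ee_rot: [-0.0, 0.998, -0.062, -0.001]
contact_force: [0.2, -0.5, 0.3]
opening: 1.002
finger_force: 0.0
turn [-0.     0.001  0.002] mm [  0.5   1.  185. ] | t 8.97 tcp [ 0.5328 -0.004   0.263 ] th -0.124 open 1.002 f 0.0 [ 0.2 -0.5  0.3]
```

```bash
python3 -m crank '[[[0,0,0,0,1,55,-1],[0,0,0,0,1,110,-1],[0,0,0,0,1,150,-1],[0,0,0,0,1,175,-1],[0,0,0,0,1,185,-1],[0,0,0,0,1,185,-1],[0,0,0,0,1,185,1],[0,0,0,0,1,185,1],[0,0,0,0,1,185,1],[0,0,0,0,1,185,1],[0,0,0,0,1,185,1],[0,0,0,0,1,185,1],[0,0,0,0,1,185,1],[0,0,0,0,1,185,1]]]'; python3 go.py .518 .319 .24 .03
```

```text
clock: 10.72
tcp_pos: [0.5327, -0.0062, 0.0788]
ee_rot: [0.0, 0.998, -0.063, 0.0]
contact_force: [-0.7, 0.4, 2.7]
opening: 0.547
finger_force: 29.9
turn [ 0.    -0.    -0.156] mm [ -55.5 -320.8 -161.2] | t 10.72 tcp [ 0.5327 -0.0062  0.0788] th -0.126 open 0.547 f 29.9 [-0.7  0.4  2.7]
```

```bash
python3 -m crank '[[[0,0,0,0,0,-20,1],[0,0,0,0,0,-60,1],[0,0,0,0,0,-110,1],[0,0,0,0,0,-150,1],[0,0,0,0,0,-161,1],[0,0,-0.03,-9,-50,-161,1],[0,0,-0.06,-17,-100,-161,1],[0,0,-0.09,-26,-150,-161,1],[0,0,-0.12,-34,-200,-161,1],[0,0,-0.156,-43,-250,-161,1],[0,0,-0.156,-51,-300,-161,1],[0,0,-0.156,-55,-321,-161,1],[0,0,-0.156,-55,-321,-161,1],[0,0,-0.156,-55,-321,-161,1],[0,0,-0.156,-55,-321,-161,1]]]'; python3 go.py .518 .319 .0855 .03
```

```text
clock: 12.6
tcp_pos: [0.5188, 0.3177, 0.2396]
ee_rot: [0.0, 1.0, 0.014, -0.0]
contact_force: [-0.1, -0.8, -2.8]
opening: 0.544
finger_force: 29.9
turn [ 0.001  0.    -0.002] mm [ -0.8  -1.4 154.1] | t 12.6 tcp [0.5188 0.3177 0.2396] th 0.028 open 0.544 f 29.9 [-0.1 -0.8 -2.8]
```

```bash
python3 -m crank '[[[0,0,0,0,0,50,1],[0,0,0,0,0,100,1],[0,0,0,0,0,130,1],[0,0,0,0,0,147,1],[0,0,0,0,0,154,1],[0,0,0,0,0,154,1],[0,0,0,0,0,154,1],[0,0,0,0,0,154,-1],[0,0,0,0,0,154,-1],[0,0,0,0,0,154,-1],[0,0,0,0,0,154,-1],[0,0,0,0,0,115,-1],[0,0,0,0,0,65,-1],[0,0,0,0,0,15,-1],[0,0,0,0,0,-20,-1],[0,0,0,0,0,-20,-1]]]'; python3 go.py .607 .049 .255 -.167
```

```text
clock: 14.6
tcp_pos: [0.5197, 0.3197, 0.2632]
ee_rot: [-0.001, 1.0, 0.015, 0.003]
contact_force: [0.5, 0.8, -0.2]
opening: 0.997
finger_force: 0.0
turn [-0.003 -0.006  0.197] mm [ 79.1 273.2   8. ] | t 14.6 tcp [0.5197 0.3197 0.2632] th 0.03 open 0.997 f 0.0 [ 0.5  0.8 -0.2]
```

```bash
python3 -m crank '[[[0,0,0.04,16,55,0,-1],[0,0,0.08,32,110,0,-1],[0,0,0.12,48,165,0,-1],[0,0,0.16,64,220,0,-1],[0,0,0.197,79,273,8,-1],[0,0,0.197,79,273,8,-1],[0,0,0.197,79,273,8,-1],[0,0,0.197,79,273,8,-1],[0,0,0.197,79,273,8,-1]]]'; python3 go.py .607 .049 .062 -.167
```

```text
clock: 15.72
tcp_pos: [0.6054, 0.0499, 0.2519]
ee_rot: [-0.0, 0.997, -0.083, 0.0]
contact_force: [-0.2, 0.1, -0.8]
opening: 0.999
finger_force: 0.0
turn [-0.    -0.     0.002] mm [  1.7   0.7 189.9] | t 15.72 tcp [0.6054 0.0499 0.2519] th -0.165 open 0.999 f 0.0 [-0.2  0.1 -0.8]
```

```bash
python3 -m crank '[[[0,0,0,2,1,55,-1],[0,0,0,2,1,110,-1],[0,0,0,2,1,155,-1],[0,0,0,2,1,180,-1],[0,0,0,2,1,190,-1],[0,0,0,2,1,190,-1],[0,0,0,2,1,190,1],[0,0,0,2,1,190,1],[0,0,0,2,1,190,1],[0,0,0,2,1,190,1],[0,0,0,2,1,190,1],[0,0,0,2,1,190,1],[0,0,0,2,1,190,1],[0,0,0,2,1,190,1]]]'; python3 go.py .427 .316 .2 .03
```

```text
clock: 17.48
tcp_pos: [0.6077, 0.0475, 0.0621]
ee_rot: [-0.0, 0.997, -0.083, 0.0]
contact_force: [-0.1, 3.1, 4.7]
opening: 0.602
finger_force: 30.0
turn [-0.    -0.001 -0.197] mm [-222.8 -234.7 -138. ] | t 17.48 tcp [0.6077 0.0475 0.0621] th -0.167 open 0.602 f 30.0 [-0.1  3.1  4.7]
```

```bash
python3 -m crank '[[[0,0,0,0,0,-20,1],[0,0,0,0,0,-60,1],[0,0,0,0,0,-110,1],[0,0,0,0,0,-150,1],[0,0,0,0,0,-178,1],[0,0,-0.03,-45,-10,-178,1],[0,0,-0.06,-95,-30,-178,1],[0,0,-0.09,-140,-60,-178,1],[0,0,-0.12,-180,-100,-178,1],[0,0,-0.15,-210,-145,-178,1],[0,0,-0.18,-222,-195,-178,1],[0,0,-0.197,-223,-235,-178,1],[0,0,-0.197,-223,-235,-178,1],[0,0,-0.197,-223,-235,-178,1],[0,0,-0.197,-223,-235,-178,1]]]'; python3 go.py .427 .316 .069 .03
```

```text
clock: 19.35
tcp_pos: [0.4266, 0.3148, 0.2393]
ee_rot: [0.001, 1.0, 0.014, -0.0]
contact_force: [0.9, 0.5, -2.7]
opening: 0.599
finger_force: 29.9
turn [ 0.001  0.001 -0.002] mm [  0.6  -1.3 170.3] | t 19.35 tcp [0.4266 0.3148 0.2393] th 0.028 open 0.599 f 29.9 [ 0.9  0.5 -2.7]
```

```bash
python3 -m crank '[[[0,0,0,0,0,50,1],[0,0,0,0,0,100,1],[0,0,0,0,0,140,1],[0,0,0,0,0,162,1],[0,0,0,0,0,170,1],[0,0,0,0,0,170,1],[0,0,0,0,0,170,1],[0,0,0,0,0,170,-1],[0,0,0,0,0,170,-1],[0,0,0,0,0,170,-1],[0,0,0,0,0,170,-1],[0,0,0,0,0,130,-1],[0,0,0,0,0,80,-1],[0,0,0,0,0,30,-1],[0,0,0,0,0,-10,-1],[0,0,0,0,0,-10,-1]]]'; python3 go.py .597 -.016 .22 -.167
python3 -c "
from h import *
cv2.imwrite('pics/a3.png',cam('top')['color'][:,:,::-1]);cv2.imwrite('pics/a3s.png',cam('side')['color'][:,:,::-1])"
```

```text
clock: 21.35
tcp_pos: [0.428, 0.3169, 0.2531]
ee_rot: [-0.002, 1.0, 0.015, 0.003]
contact_force: [-0.3, -0.7, -0.5]
opening: 1.0
finger_force: 0.0
turn [-0.004 -0.006  0.197] mm [158.8 337.9  33.1] | t 21.35 tcp [0.428  0.3169 0.2531] th 0.03 open 1.0 f 0.0 [-0.3 -0.7 -0.5]
```

View pics/a3s.png

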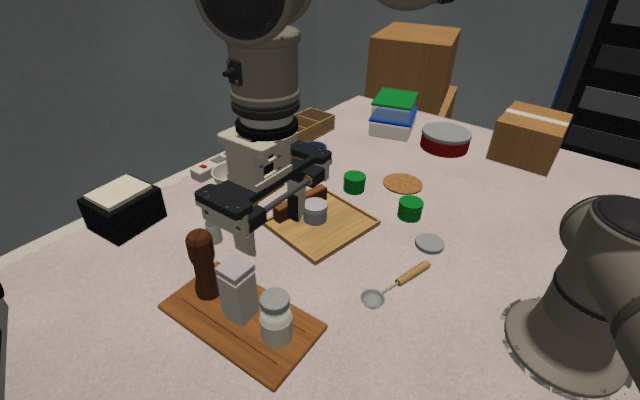

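The mill (205,265), canister (238,290) and jar (276,318) all stand on the board, and the tin is alone in the caddy at (316,211). The tin is next.

```bash
python3 -m crank '[[[0,0,0.04,24,52,0,-1],[0,0,0.08,48,104,0,-1],[0,0,0.12,72,156,0,-1],[0,0,0.16,96,208,10,-1],[0,0,0.197,120,260,20,-1],[0,0,0.197,144,312,33,-1],[0,0,0.197,159,338,33,-1],[0,0,0.197,159,338,33,-1],[0,0,0.197,159,338,33,-1],[0,0,0.197,159,338,33,-1]]]'; python3 go.py .597 -.016 .020 -.167
```

```text
clock: 22.7
tcp_pos: [0.5951, -0.0158, 0.2165]
ee_rot: [-0.0, 0.997, -0.083, -0.0]
contact_force: [0.4, -0.1, -0.3]
opening: 1.002
finger_force: 0.0
turn [-0.     0.001  0.001] mm [ 2.100e+00 -1.000e-01  1.965e+02] | t 22.7 tcp [ 0.5951 -0.0158  0.2165] th -0.166 open 1.002 f 0.0 [ 0.4 -0.1 -0.3]
```

```bash
python3 - <<'E'
from h import *
f=cam("side");cv2.imwrite("pics/a4.png",cv2.resize(f["color"][:,:,::-1][90:270,240:400],None,fx=3,fy=3))
E
```

```text
(no output)
```

View pics/a4.png

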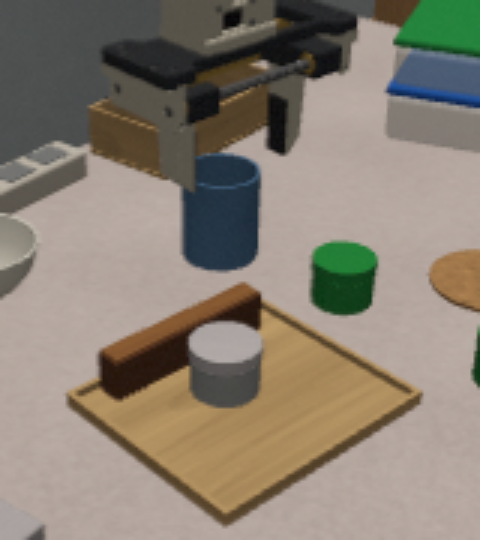

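The crop shows the grey tin at (225,365) undisturbed, with the gripper above it. The fingers at (180,165) and (283,125) straddle its y axis, clear of the tea box.

```bash
python3 -m crank '[[[0,0,0,2,0,55,-1],[0,0,0,2,0,110,-1],[0,0,0,2,0,160,-1],[0,0,0,2,0,185,-1],[0,0,0,2,0,196,-1],[0,0,0,2,0,196,-1],[0,0,0,2,0,196,1],[0,0,0,2,0,196,1],[0,0,0,2,0,196,1],[0,0,0,2,0,196,1],[0,0,0,2,0,196,1],[0,0,0,2,0,196,1],[0,0,0,2,0,196,1],[0,0,0,2,0,196,1]]]'; python3 go.py .499 -.328 .15 -.167
```

```text
clock: 24.5
tcp_pos: [0.5979, -0.0174, 0.0213]
ee_rot: [0.0, 0.997, -0.084, 0.0]
contact_force: [-1.0, 1.3, 4.7]
opening: 0.687
finger_force: 30.0
turn [ 0.    -0.001 -0.   ] mm [ -45.7  322.8 -128.7] | t 24.5 tcp [ 0.5979 -0.0174  0.0213] th -0.167 open 0.687 f 30.0 [-1.   1.3  4.7]
```

```bash
python3 -m crank '[[[0,0,0,0,0,-20,1],[0,0,0,0,0,-70,1],[0,0,0,0,0,-129,1],[0,0,0,-8,54,-129,1],[0,0,0,-15,108,-129,1],[0,0,0,-23,162,-129,1],[0,0,0,-30,216,-129,1],[0,0,0,-38,270,-129,1],[0,0,0,-46,310,-129,1],[0,0,0,-46,323,-129,1],[0,0,0,-46,323,-129,1],[0,0,0,-46,323,-129,1],[0,0,0,-46,323,-129,1]]]'; python3 go.py .499 -.328 .021 -.167
python3 - <<'E'
from h import *
f=cam("side");print(proj(f,[[.499,-.328,.005],[.499,-.268,.005],[.499,-.388,.005],[.559,-.328,.005],[.439,-.328,.005]]).round(0).tolist(),"side: mat is about x 383-423, y 174-194")
cv2.imwrite("pics/a5.png",cv2.resize(f["color"][:,:,::-1][90:270,320:500],None,fx=3,fy=3))
E
```

```text
clock: 26.12
tcp_pos: [0.499, -0.3268, 0.1497]
ee_rot: [-0.0, 0.997, -0.083, -0.0]
contact_force: [0.0, -0.0, -1.8]
opening: 0.693
finger_force: 30.0
turn [-0.     0.     0.002] mm [  0.2   1.2 128.7] | t 26.12 tcp [ 0.499  -0.3268  0.1497] th -0.165 open 0.693 f 30.0 [ 0.  -0.  -1.8]
[[403.0, 183.0], [394.0, 191.0], [411.0, 175.0], [385.0, 177.0], [421.0, 190.0]] side: mat is about x 383-423, y 174-194
```

View pics/a5.png

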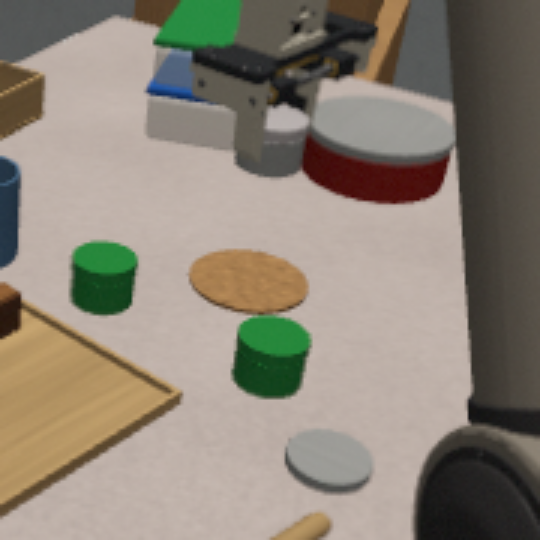

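The tin is held over the mat, whose centre in the crop (249,281) is full-frame (403,184). That matches the projection of my estimate (403,183), so I'll lower it.

```bash
python3 -m crank '[[[0,0,0,0,1,50,1],[0,0,0,0,1,90,1],[0,0,0,0,1,115,1],[0,0,0,0,1,125,1],[0,0,0,0,1,129,1],[0,0,0,0,1,129,1],[0,0,0,0,1,129,1],[0,0,0,0,1,129,-1],[0,0,0,0,1,129,-1],[0,0,0,0,1,129,-1],[0,0,0,0,1,129,-1],[0,0,0,0,1,100,-1],[0,0,0,0,1,40,-1],[0,0,0,0,1,-20,-1],[0,0,0,0,1,-80,-1],[0,0,0,0,1,-110,-1],[0,0,0,0,1,-110,-1]]]'; python3 go.py .428 .317 .26 .03
python3 - <<'E'
from h import *
f=cam("side");cv2.imwrite("pics/a6.png",cv2.resize(f["color"][:,:,::-1][120:270,320:500],None,fx=3,fy=3))
E
```

```text
clock: 28.3
tcp_pos: [0.4991, -0.3298, 0.2626]
ee_rot: [0.002, 0.997, -0.083, 0.002]
contact_force: [0.3, -0.2, -0.0]
opening: 1.002
finger_force: 0.0
turn [ 0.004 -0.005 -0.197] mm [-1.778e+02 -6.260e+02 -2.000e-01] | t 28.3 tcp [ 0.4991 -0.3298  0.2626] th -0.167 open 1.002 f 0.0 [ 0.3 -0.2 -0. ]
```

View pics/a6.png

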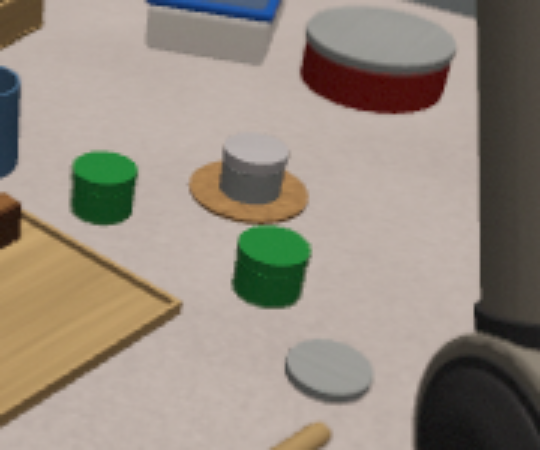

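The tin stands upright in the middle of the mat, base centre about (252,188) against the mat's (249,191). Next I return the jar.

```bash
python3 -m crank '[[[0,0,0,-15,-54,0,-1],[0,0,0,-31,-108,0,-1],[0,0,-0.03,-46,-162,0,-1],[0,0,-0.06,-61,-216,0,-1],[0,0,-0.09,-77,-270,0,-1],[0,0,-0.12,-92,-324,0,-1],[0,0,-0.15,-107,-378,0,-1],[0,0,-0.18,-123,-432,0,-1],[0,0,-0.197,-138,-486,0,-1],[0,0,-0.197,-153,-540,0,-1],[0,0,-0.197,-169,-594,0,-1],[0,0,-0.197,-178,-626,0,-1],[0,0,-0.197,-178,-626,0,-1],[0,0,-0.197,-178,-626,0,-1],[0,0,-0.197,-178,-626,0,-1]]]'; python3 go.py .428 .317 .069 .03
```

```text
clock: 30.22
tcp_pos: [0.4271, 0.3165, 0.2592]
ee_rot: [0.0, 1.0, 0.014, -0.0]
contact_force: [0.7, -0.1, -0.6]
opening: 0.998
finger_force: 0.0
turn [ 0.001  0.001 -0.002] mm [  1.1  -0.6 190.2] | t 30.23 tcp [0.4271 0.3165 0.2592] th 0.028 open 0.998 f 0.0 [ 0.7 -0.1 -0.6]
```

```bash
python3 -m crank '[[[0,0,0,1,0,55,-1],[0,0,0,1,0,110,-1],[0,0,0,1,0,155,-1],[0,0,0,1,0,180,-1],[0,0,0,1,0,190,-1],[0,0,0,1,0,190,-1],[0,0,0,1,0,190,1],[0,0,0,1,0,190,1],[0,0,0,1,0,190,1],[0,0,0,1,0,190,1],[0,0,0,1,0,190,1],[0,0,0,1,0,190,1],[0,0,0,1,0,190,1],[0,0,0,1,0,190,1]]]'; python3 go.py .6075 .049 .24 -.167
```

```text
clock: 31.98
tcp_pos: [0.4281, 0.3178, 0.0699]
ee_rot: [-0.0, 1.0, 0.015, 0.0]
contact_force: [-0.4, -0.1, 4.3]
opening: 0.598
finger_force: 30.0
turn [-0.    -0.     0.197] mm [ 171.4  274.  -170. ] | t 31.98 tcp [0.4281 0.3178 0.0699] th 0.03 open 0.598 f 30.0 [-0.4 -0.1  4.3]
```

```bash
python3 -m crank '[[[0,0,0,0,0,-20,1],[0,0,0,0,0,-60,1],[0,0,0,0,0,-110,1],[0,0,0,0,0,-150,1],[0,0,0,0,0,-170,1],[0,0,0.03,0,50,-170,1],[0,0,0.06,10,100,-170,1],[0,0,0.09,35,145,-170,1],[0,0,0.12,70,185,-170,1],[0,0,0.15,110,220,-170,1],[0,0,0.18,150,255,-170,1],[0,0,0.197,171,274,-170,1],[0,0,0.197,171,274,-170,1],[0,0,0.197,171,274,-170,1],[0,0,0.197,171,274,-170,1]]]'; python3 go.py .6075 .049 .0645 -.167
```

```text
clock: 33.85
tcp_pos: [0.6063, 0.0499, 0.2396]
ee_rot: [-0.0, 0.997, -0.083, -0.0]
contact_force: [-0.2, 0.2, -2.3]
opening: 0.598
finger_force: 30.0
turn [0.    0.001 0.001] mm [  1.4   0.6 175.1] | t 33.85 tcp [0.6063 0.0499 0.2396] th -0.166 open 0.598 f 30.0 [-0.2  0.2 -2.3]
```

```bash
python3 -m crank '[[[0,0,0,1,0,50,1],[0,0,0,1,0,100,1],[0,0,0,1,0,145,1],[0,0,0,1,0,167,1],[0,0,0,1,0,175,1],[0,0,0,1,0,175,1],[0,0,0,1,0,175,1],[0,0,0,1,0,175,-1],[0,0,0,1,0,175,-1],[0,0,0,1,0,175,-1],[0,0,0,1,0,175,-1],[0,0,0,1,0,135,-1],[0,0,0,1,0,85,-1],[0,0,0,1,0,35,-1],[0,0,0,1,0,-20,-1],[0,0,0,1,0,-20,-1]]]'; python3 go.py .519 .319 .26 .03
```

```text
clock: 35.85
tcp_pos: [0.6101, 0.0488, 0.2651]
ee_rot: [-0.0, 0.996, -0.083, 0.005]
contact_force: [0.0, 0.1, 0.2]
opening: 1.002
finger_force: 0.0
turn [-0.    -0.01  -0.197] mm [-134.9 -251.3    4. ] | t 35.85 tcp [0.6101 0.0488 0.2651] th -0.167 open 1.002 f 0.0 [0.  0.1 0.2]
```

```bash
python3 -m crank '[[[0,0,-0.04,-28,-52,4,-1],[0,0,-0.08,-56,-104,4,-1],[0,0,-0.12,-83,-156,4,-1],[0,0,-0.16,-111,-208,4,-1],[0,0,-0.197,-133,-251,4,-1],[0,0,-0.197,-133,-251,4,-1],[0,0,-0.197,-133,-251,4,-1],[0,0,-0.197,-133,-251,4,-1]]]'; python3 go.py .519 .319 .0855 .03
```

```text
clock: 36.85
tcp_pos: [0.5191, 0.3172, 0.2552]
ee_rot: [0.0, 1.0, 0.014, -0.0]
contact_force: [-0.2, 0.2, -0.6]
opening: 0.999
finger_force: 0.0
turn [ 0.001  0.001 -0.002] mm [  0.   -1.9 169.7] | t 36.85 tcp [0.5191 0.3172 0.2552] th 0.028 open 0.999 f 0.0 [-0.2  0.2 -0.6]
```

```bash
python3 -m crank '[[[0,0,0,0,-1,55,-1],[0,0,0,0,-1,110,-1],[0,0,0,0,-1,145,-1],[0,0,0,0,-1,162,-1],[0,0,0,0,-1,169,-1],[0,0,0,0,-1,169,-1],[0,0,0,0,-1,169,1],[0,0,0,0,-1,169,1],[0,0,0,0,-1,169,1],[0,0,0,0,-1,169,1],[0,0,0,0,-1,169,1],[0,0,0,0,-1,169,1],[0,0,0,0,-1,169,1],[0,0,0,0,-1,169,1]]]'; python3 go.py .533 -.0055 .24 -.126
```

```text
clock: 38.6
tcp_pos: [0.5187, 0.3195, 0.0867]
ee_rot: [-0.0, 1.0, 0.015, 0.0]
contact_force: [-0.2, -0.6, 1.5]
opening: 0.543
finger_force: 30.0
turn [-0.    -0.     0.156] mm [   4.6  325.3 -153.3] | t 38.6 tcp [0.5187 0.3195 0.0867] th 0.03 open 0.543 f 30.0 [-0.2 -0.6  1.5]
```

```bash
python3 -m crank '[[[0,0,0,0,0,-20,1],[0,0,0,0,0,-60,1],[0,0,0,0,0,-110,1],[0,0,0,0,0,-153,1],[0,0,0.03,0,50,-153,1],[0,0,0.06,1,105,-153,1],[0,0,0.09,2,160,-153,1],[0,0,0.12,3,215,-153,1],[0,0,0.156,4,270,-153,1],[0,0,0.156,5,310,-153,1],[0,0,0.156,5,325,-153,1],[0,0,0.156,5,325,-153,1],[0,0,0.156,5,325,-153,1],[0,0,0.156,5,325,-153,1]]]'; python3 go.py .533 -.0055 .0815 -.126
```

```text
clock: 40.35
tcp_pos: [0.5333, -0.0039, 0.2397]
ee_rot: [-0.0, 0.998, -0.062, -0.0]
contact_force: [0.9, -0.2, -3.1]
opening: 0.542
finger_force: 30.0
turn [-0.     0.     0.002] mm [-1.000e-01  1.600e+00  1.582e+02] | t 40.35 tcp [ 0.5333 -0.0039  0.2397] th -0.124 open 0.542 f 30.0 [ 0.9 -0.2 -3.1]
```

```bash
python3 -m crank '[[[0,0,0,0,1,50,1],[0,0,0,0,1,100,1],[0,0,0,0,1,135,1],[0,0,0,0,1,151,1],[0,0,0,0,1,158,1],[0,0,0,0,1,158,1],[0,0,0,0,1,158,1],[0,0,0,0,1,158,-1],[0,0,0,0,1,158,-1],[0,0,0,0,1,158,-1],[0,0,0,0,1,158,-1],[0,0,0,0,1,115,-1],[0,0,0,0,1,65,-1],[0,0,0,0,1,15,-1],[0,0,0,0,1,-30,-1],[0,0,0,0,1,-30,-1],[0,0,0,0,1,-30,-1]]]'; python3 go.py .611 .3225 .27 .03
```

```text
clock: 42.48
tcp_pos: [0.5328, -0.0062, 0.2689]
ee_rot: [-0.0, 0.998, -0.063, -0.001]
contact_force: [0.1, 0.6, -0.2]
opening: 1.0
finger_force: 0.0
turn [-0.     0.001 -0.156] mm [  36.2 -335.9   -1.1] | t 42.48 tcp [ 0.5328 -0.0062  0.2689] th -0.126 open 1.0 f 0.0 [ 0.1  0.6 -0.2]
```

```bash
python3 -m crank '[[[0,0,-0.03,6,-55,0,-1],[0,0,-0.06,12,-110,0,-1],[0,0,-0.09,18,-165,0,-1],[0,0,-0.12,24,-220,0,-1],[0,0,-0.156,30,-275,0,-1],[0,0,-0.156,36,-336,0,-1],[0,0,-0.156,36,-336,0,-1],[0,0,-0.156,36,-336,0,-1],[0,0,-0.156,36,-336,0,-1]]]'; python3 go.py .611 .3225 .105 .03
```

```text
clock: 43.6
tcp_pos: [0.6112, 0.3212, 0.2694]
ee_rot: [0.0, 1.0, 0.014, -0.0]
contact_force: [0.5, 0.8, -0.0]
opening: 0.999
finger_force: 0.0
turn [ 0.001  0.001 -0.002] mm [ -0.   -1.5 164.4] | t 43.6 tcp [0.6112 0.3212 0.2694] th 0.028 open 0.999 f 0.0 [ 0.5  0.8 -0. ]
```

```bash
python3 - <<'E'
from h import *
cv2.imwrite("pics/a7.png",cam("side")["color"][:,:,::-1])
E
```

```text
(no output)
```

View pics/a7.png

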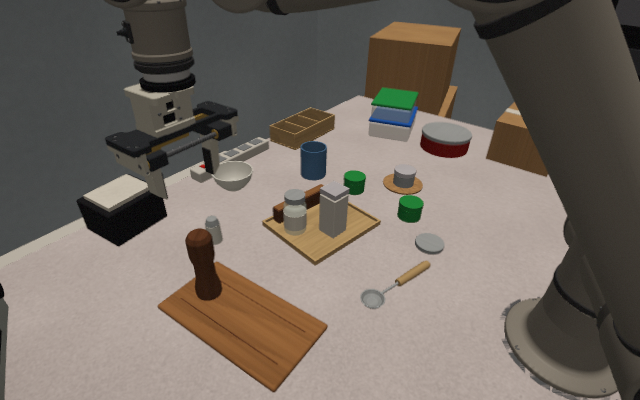

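The jar (295,212) and canister (334,210) are back at their starting pixels, and the tin stands on the mat at (404,177). Only the mill is left, on the board at (205,265).

```bash
python3 -m crank '[[[0,0,0,0,-1,50,-1],[0,0,0,0,-1,100,-1],[0,0,0,0,-1,140,-1],[0,0,0,0,-1,158,-1],[0,0,0,0,-1,164,-1],[0,0,0,0,-1,164,-1],[0,0,0,0,-1,164,1],[0,0,0,0,-1,164,1],[0,0,0,0,-1,164,1],[0,0,0,0,-1,164,1],[0,0,0,0,-1,164,1],[0,0,0,0,-1,164,1],[0,0,0,0,-1,164,1],[0,0,0,0,-1,164,1]]]'; python3 go.py .5865 -.082 .285 -.167
```

```text
clock: 45.4
tcp_pos: [0.6112, 0.3235, 0.1056]
ee_rot: [0.0, 1.0, 0.015, -0.0]
contact_force: [0.3, 0.2, 0.1]
opening: 0.52
finger_force: 30.0
turn [0.    0.    0.197] mm [ -36.7  404.6 -179.3] | t 45.4 tcp [0.6112 0.3235 0.1056] th 0.03 open 0.52 f 30.0 [0.3 0.2 0.1]
```

```bash
python3 -m crank '[[[0,0,0,0,0,-20,1],[0,0,0,0,0,-60,1],[0,0,0,0,0,-105,1],[0,0,0,0,0,-150,1],[0,0,0,0,0,-179,1],[0,0,0.03,-5,50,-179,1],[0,0,0.06,-10,100,-179,1],[0,0,0.09,-15,150,-179,1],[0,0,0.12,-20,200,-179,1],[0,0,0.15,-25,250,-179,1],[0,0,0.18,-30,300,-179,1],[0,0,0.197,-35,350,-179,1],[0,0,0.197,-37,390,-179,1],[0,0,0.197,-37,405,-179,1],[0,0,0.197,-37,405,-179,1],[0,0,0.197,-37,405,-179,1],[0,0,0.197,-37,405,-179,1]]]'; python3 go.py .5865 -.082 .100 -.167
```

```text
clock: 47.52
tcp_pos: [0.5864, -0.0809, 0.2848]
ee_rot: [-0.0, 0.997, -0.083, 0.0]
contact_force: [0.2, -0.6, -1.0]
opening: 0.517
finger_force: 30.0
turn [-0.    -0.     0.002] mm [  0.3   1.1 184.8] | t 47.52 tcp [ 0.5864 -0.0809  0.2848] th -0.165 open 0.517 f 30.0 [ 0.2 -0.6 -1. ]
```

```bash
python3 -m crank '[[[0,0,0,0,1,50,1],[0,0,0,0,1,100,1],[0,0,0,0,1,145,1],[0,0,0,0,1,172,1],[0,0,0,0,1,181,1],[0,0,0,0,1,185,1],[0,0,0,0,1,185,1],[0,0,0,0,1,185,1],[0,0,0,0,1,185,-1],[0,0,0,0,1,185,-1],[0,0,0,0,1,185,-1],[0,0,0,0,1,185,-1],[0,0,0,0,1,145,-1],[0,0,0,0,1,95,-1],[0,0,0,0,1,45,-1],[0,0,0,0,1,0,-1],[0,0,0,0,1,0,-1],[0,0,0,0,1,0,-1]]]'; python3 go.py .2 -.487 .28
python3 - <<'E'
from h import *
cv2.imwrite("pics/a8.png",cam("side")["color"][:,:,::-1])
E
```

```text
clock: 49.78
tcp_pos: [0.5857, -0.0832, 0.2838]
ee_rot: [-0.0, 0.997, -0.084, -0.001]
contact_force: [-0.2, 0.8, -0.1]
opening: 1.001
finger_force: 0.0
turn [-0.     0.001 -0.   ] mm [-313.1  462.3    4.2] | t 49.77 tcp [ 0.5857 -0.0832  0.2838] th -0.167 open 1.001 f 0.0 [-0.2  0.8 -0.1]
```

```bash
python3 -m crank '[[[0,0,0,-30,40,0,-1],[0,0,0,-60,80,0,-1],[0,0,0,-90,125,0,-1],[0,0,0,-120,170,0,-1],[0,0,0,-150,210,0,-1],[0,0,0,-180,250,0,-1],[0,0,0,-210,290,0,-1],[0,0,0,-240,330,0,-1],[0,0,0,-270,350,0,-1],[0,0,0,-270,350,0,-1],[0,0,0,-270,350,0,-1],[0,0,0,-270,350,0,-1]]]'
python3 - <<'E'
from h import *
f=cam("top");cv2.imwrite("pics/top9.png",cv2.resize(f["color"][:,:,::-1][120:290,240:460],None,fx=3.5,fy=3.5,interpolation=cv2.INTER_CUBIC))
cv2.imwrite("pics/t9.png",f["color"][:,:,::-1])
# shift vs start of each top patch
a=cv2.cvtColor(cv2.imread("pics/top0.png"),6);b=cv2.cvtColor(f["color"],7)
for n,(x,y,w) in dict(jar=(302,184,11),mill=(346,193,9),can=(316,208,11),mug=(392,153,16),shaker=(260,143,8)).items():
    t=a[y-w:y+w,x-w:x+w];s=b[y-w-8:y+w+8,x-w-8:x+w+8];m=cv2.minMaxLoc(cv2.matchTemplate(s,t,cv2.TM_CCOEFF_NORMED));print(n,m[1],m[3][0]-8,m[3][1]-8)
E
```

```text
clock: 51.32
tcp_pos: [0.2624, -0.3829, 0.2843]
ee_rot: [-0.0, 0.997, -0.083, -0.0]
contact_force: [-0.1, 0.3, -0.3]
opening: 1.001
finger_force: 0.0
jar 0.9624423980712891 0 0
mill 0.904109001159668 1 0
can 0.7023743987083435 0 0
mug 0.9984777569770813 0 0
shaker 0.9981253743171692 0 0
```

View pics/top9.png

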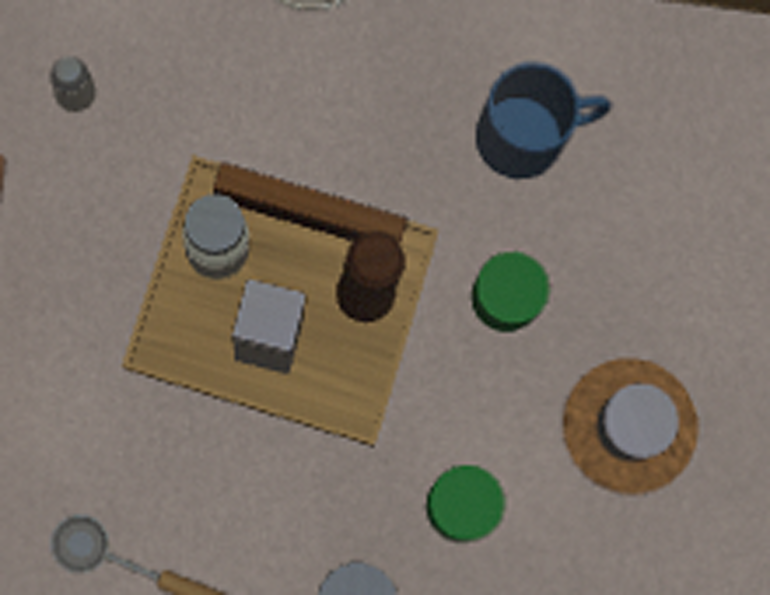

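The top view shows the jar (215,235), mill (370,275) and canister (268,325) upright at their starting places, each within 1 px. The tin lid is at (641,421) and the mat centre at (630,425); parallax accounts for nearly all of that offset. The shaker and mug haven't moved, so I'm handing in.

```bash
python3 -c "
from plant import ctrl
print(ctrl.close_job())"
```

```text
the job is handed in; nothing more can be done
None
```

I handed the job in at about 51 s: in the last pictures the tin stood in the middle of the cork mat, the jar, mill and canister stood upright back in their caddy places, and the shaker and mug had not moved; the hand-in returned no verdict.

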